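# Stack the keyed sections of a test still column

## Robot

A 7-joint arm with a two-finger parallel gripper is mounted at the origin on the work surface. World frame = base frame: x ahead of the robot, y to its left, z up, the work surface at z = 0. Lengths are in m, angles in rad, forces in N, time in s.
With the tool pointing down it reaches from about 0.4 to 0.85 m from the base axis. Payload 10.4 kg.
Tool frame: the origin (TCP) lies on the front face of the gripper's body, between the roots of the fingers; the fingertips stand 73 mm ahead of it and the grasp point (between the pads) lies 54 mm ahead of it; z points along the fingers, y is the line along which they close (so a half turn about z gives the same grasp; the last joint's range is limited). The gripper opens to 85 mm and grips with 20 to 120 N. Pads are 22 mm wide; open, the fingers measure 114 mm over their backs; the gripper's body (76 mm by 85 mm) begins 54 mm behind the grasp point. The pads swing forward as they close: fully open they stand 13 mm farther back than shut.
Start: joints at [1.187, 0.332, -0.065, 1.46, 0.022, 1.35, -0.088], TCP at [0.221, -0.585, 0.304] pointing down, gripper open.
Joint ranges: [-2.6, 2.6], [-0.5, 2.12], [-1.47, 1.34], [0.16, 2.42], [-1.27, 4.41], [0.06, 2.06], [-2.6, 2.6]. Speed limits (rad/s): [2.22, 2.22, 2.79, 2.79, 3.14, 3.14, 3.14].

## Interface

Orientations are given as a unit quaternion [x, y, z, w].
In Python, from workcell import manip gives the robot as it stands.
- The arm moves only by the shell command python3 -m jog 'ROWS' [FORCE]. ROWS is JSON, a list of rows, each an object with "grip": the gripper command: -1 is fully open, 1 is shut, values between are in proportion; "slide": the shift along the tool's x, y, z in cm, a list of three; "yaw": the turn about the tool's z in rad. A call has 1 to 8 rows; each row shifts and turns the commanded pose from where the row before left it, along the tool's axes as they then stand; what a row does not reach is not made up. A row lasts 1/10 s, in which the tool goes at most 50 mm and 8.59 degrees, less where a joint would pass 70% of its speed; a pose out of reach is approached as far as the arm can. A call with a gripper value outside its range is refused whole. The fingers move at their own pace and stop on an object; FORCE is the grip in N (left out, the last holds). Time passes only in rows, so rows that do not move let the fingers close. It gives the time, the measured TCP pose, the force, the opening and the grip force at its end, in the units of the state.
- manip.get_obs(): the state, without advancing time (a new reading comes with each control period).
- manip.camera(name): name is "side" or "top" or "wrist"; returns the picture (420x560x3 uint8, blue, green, red); there is no depth.
- manip.calibration(name): a dict with "vfov" (degrees; the focal length in pixels is half the picture's height over the tangent of half this angle, whatever the lens; pixels are square), "cx", "cy" (the principal point, pixels), "k1" (the pictures are not rectified: a ray, as slopes to the right and down, at radius r is drawn at 1 + k1 r^2 times it, then the intrinsics apply), "camera_from_world" (4x4, takes a point from world to camera coordinates). Camera axes: x right, y down, z forward; pixel columns grow to the right and rows downward; lengths in m; the calibration is good to about 2 mm. A picture is of the moment at which its call begins: read the wrist's pose just before it. calibration takes no time and is no camera call; for the wrist camera it gives the pose at the moment of the call.
- manip.hand_in(): hands the job in; it is judged then, once.
Trained networks look in the newest picture that a camera, given by its name, has taken for a name from the list of things; names that differ only in an ending like _2 or _b are one class to them, and where a whole thing is asked for, a point or a joint stands for the part that bears it (a point fixed in the world has none). Each returns a list of dicts, best first, with "conf" (0 to 1); they miss things now and then, are a little off and sometimes report something else, mostly with a low value. They report only what shows in the picture. A call takes as long as a camera call. They do not tell look-alikes from the thing itself.
- manip.masks_of(thing, camera): "region" (420x560 bool, what is visible of it) and "centre" ([column, row] in pixels, amid what is visible of it).
The state is a dict: "clock": time; "joint_pos": joint angles; "joint_velocities": joint speeds; "tau": joint torques, N m; "position": TCP position; "ee_rot": TCP orientation; "ft_force": force on the tool from outside, world axes, zero at the start; "torque": the same for the moment, N m; "grip_width": opening from 0.0 (shut) to 1.0 (fully open); "grasp_force": force on a finger pad.
Only numpy, scipy, OpenCV 4.12 (cv2) and the standard library are available. Lean on these libraries where they do the work, as an engineer would, in place of code of your own. Each camera call takes 0.05 s, during which the arm holds its last target. There are 200 camera calls.

## Task

Put the small test column together on its fixed foot: stand the copper middle section on the foot, then the cap with the bar handle on the section, each turned so that all its lugs drop into the notches below and it sits fully home and upright. Set the parts down gently, do not let them fall onto the column, let go of both at the end, and leave the glassware and the bottle as they are.

Things in the scene. Friction and masses are not known exactly. Their poses are not given: they have to be found in the camera images.
- foot: Fixed column foot: 170 mm square steel plate, 10 mm thick, with a copper cone; origin at the centre of its underside on the table, z up. A 16 mm thick stub pipe lies along its +x at 18 mm height, to 100 mm out. A fixed steel index collar sits on the cone, see collar_top.
- collar_top (a point): On the foot's axis, level with the top of the collar's ring of teeth (28 to 49 mm radius, no post), 45 mm over the table. Three radial notches, 20 mm wide, 10 mm deep, 120 degrees apart, cut the ring. The collar is clamped at an angle that is NOT reported (this point's axes are the foot's): one notch points within 0.45 rad either way of the foot's x axis. See it or feel for it.
- section: Loose copper middle section, 85 mm tall, 0.55 to 0.9 kg, z up; origin on its axis at its lug tips. Foot flange 100 mm wide, neck 62 mm from z = 30 mm. Three radial lugs below, at 0, 120, 240 degrees from its x axis: 13 mm wide, 30 to 46 mm off the axis, 9 mm tall. Seated on the collar its origin is 36 mm above the foot's origin (9 mm below collar_top); riding on the teeth, 45 mm.
- section_flats (a point): Grip point inside the section, on its axis 55 mm above its origin: two parallel flats facing the section's +y and -y, 64 mm apart, 30 mm wide, from 33 to 73 mm above its origin.
- section_top (a point): Centre of the section's top, 85 mm above its origin: a ring of teeth, 14 to 31 mm radius, 10 mm high, with three notches 15 mm wide and 10 mm deep straight above the section's own lugs (0, 120, 240 degrees from its x axis).
- cap: Loose copper cap, a 64 mm disc with bevelled top and a steel bar handle, 66 mm tall, 0.3 to 0.55 kg, z up; origin on its axis at its lug tips. Three radial lugs below, at 0, 120, 240 degrees from its x axis: 10 mm wide, 15 to 27 mm off the axis, 9 mm tall. Disc from z = 9 to 31 mm. Seated, its origin is 76 mm above the section's origin (9 mm below section_top); riding on the teeth, 85 mm.
- cap_handle (a point): Middle of the cap's bar handle, 52 mm above its origin; the bar is 56 mm long along the cap's x, 14 mm thick along y, and spans 31 to 66 mm above its origin.
- measuring_cylinder: Bystander: glass measuring cylinder, 240 mm tall, foot 76 mm diameter; origin at centre of its underside.
- tasting_glass: Bystander: stemmed tulip glass, 135 mm tall, 62 mm diameter; origin at centre of its underside.
- sample_bottle: Bystander: amber bottle, 190 mm tall, 68 mm diameter; origin at centre of its underside.
There are look-alikes about, which are no part of the job. Leave any green or turquoise look-alike of the section alone.

How it is judged:
By the outcome, as a careful person would: the job done as asked, in the order asked, and still so for the second after the job is handed in, with the robot touching nothing.
It also fails if it takes over 67 s, if anything falls off the work surface, if the arm or the gripper's body presses on something with over 40 N, if the wrist force passes 120 N, or if a joint passes its speed limit or range.

## Working session

There is one attempt and no reset: what is moved stays moved. The work goes in short steps, Python scripts to look and compute and a shell command to move; the robot and the scene stay as the last step left them, time stands still between calls to the robot, and variables do not carry over. Pictures are saved under pics/ and viewed, at most 10 in all, crops included, and the job is handed in when it is done.

```bash
mkdir -p pics; ls; cat > h.py <<'E'
import numpy as np, cv2
from workcell import manip
from scipy.spatial.transform import Rotation as R
def intr(c):
    f=210/np.tan(np.radians(c['vfov'])/2); return f
def proj(c,P):
    P=np.atleast_2d(P); M=np.array(c['camera_from_world']); q=P@M[:3,:3].T+M[:3,3]
    s=q[:,:2]/q[:,2:]; r2=(s**2).sum(1,keepdims=True); return s*(1+c['k1']*r2)*intr(c)+[c['cx'],c['cy']]
def ray(c,uv):
    d=(np.array(uv,float)-[c['cx'],c['cy']])/intr(c); s=d.copy()
    for _ in range(30): s=d/(1+c['k1']*(s@s))
    M=np.array(c['camera_from_world']); Rm=M[:3,:3]
    o=-Rm.T@M[:3,3]; v=Rm.T@np.r_[s,1]; return o,v/np.linalg.norm(v)
def atz(c,uv,z):
    o,v=ray(c,uv); return o+v*(z-o[2])/v[2]
def tri(rays):
    A=sum(np.eye(3)-np.outer(v,v) for o,v in rays); b=sum((np.eye(3)-np.outer(v,v))@o for o,v in rays)
    return np.linalg.solve(A,b)
E
python3 - <<'E'
from h import *
np.set_printoptions(precision=3,suppress=True)
print(manip.get_obs())
ims=[]
for n in ['side','top','wrist']:
    c=manip.calibration(n); im=manip.camera(n); cv2.imwrite(f'pics/{n}0.png',im); np.save(f'pics/{n}0.npy',c,allow_pickle=True)
    o,v=ray(c,[c['cx'],c['cy']]); print(n,c['vfov'],c['k1'],o,v)
    for t in ['foot','section','cap','measuring_cylinder','tasting_glass','sample_bottle']:
        for m in manip.masks_of(t,n): print(n,t,round(m['conf'],2),np.round(m['centre']),m['region'].sum(), atz(c,m['centre'],0.05))
E
```

```text
pics
{'clock': 0.0, 'joint_pos': array([ 1.187,  0.333, -0.065,  1.461,  0.022,  1.35 , -0.089]), 'joint_velocities': array([-0.001, -0.   , -0.001, -0.001,  0.001,  0.   ,  0.   ]), 'tau': array([  0.   , -62.545,   0.049, -39.16 ,   0.016,   0.01 ,   0.   ]), 'position': array([ 0.221, -0.585,  0.303]), 'ee_rot': array([ 0.984,  0.179, -0.   , -0.001]), 'ft_force': array([ 0.22 , -0.423, -0.293]), 'torque': array([-0.043,  0.043,  0.018]), 'grasp_force': 0.0, 'grip_width': 0.9992766155778986}
side 42.56080050639099 -0.014285273538390425 [0.267 1.298 1.17 ] [ 0.167 -0.755 -0.634]
side foot 0.85 [280. 221.] 1365 [0.558 0.048 0.05 ]
side foot 0.48 [235. 314.] 1284 [0.583 0.438 0.05 ]
side section 0.87 [350. 210.] 751 [ 0.348 -0.06   0.05 ]
side section 0.74 [304. 150.] 485 [ 0.566 -0.366  0.05 ]
side section 0.72 [279. 218.] 1178 [0.563 0.038 0.05 ]
side section 0.71 [308. 171.] 585 [ 0.524 -0.241  0.05 ]
side section 0.65 [282. 136.] 492 [ 0.669 -0.436  0.05 ]
side cap 0.96 [265. 274.] 442 [0.545 0.282 0.05 ]
side measuring_cylinder 0.96 [254. 143.] 871 [ 0.759 -0.365  0.05 ]
side ta
[... 213 characters left out ...]
7795 [0.462 0.006 1.491] [ 0.056 -0.001 -0.998]
top foot 0.63 [312. 208.] 1850 [ 0.565 -0.084  0.05 ]
top foot 0.4 [369. 224.] 800 [ 0.52  -0.264  0.05 ]
top section 0.9 [369. 223.] 723 [ 0.524 -0.264  0.05 ]
top section 0.84 [439. 175.] 741 [ 0.676 -0.48   0.05 ]
top section 0.79 [413. 207.] 752 [ 0.574 -0.4    0.05 ]
top section 0.78 [311. 275.] 795 [ 0.357 -0.086  0.05 ]
top cap 0.82 [200. 212.] 297 [0.547 0.264 0.05 ]
top measuring_cylinder 0.7 [370. 151.] 689 [ 0.748 -0.263  0.05 ]
top tasting_glass 0.84 [190. 162.] 458 [0.703 0.299 0.05 ]
top sample_bottle 0.93 [133. 201.] 662 [0.577 0.47  0.05 ]
wrist 69.56577495027574 0.017079162789137136 [ 0.286 -0.56   0.375] [-0.259 -0.097 -0.961]
```

View pics/top0.png

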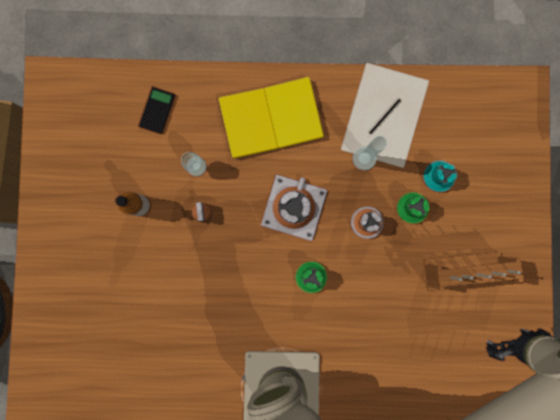

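View pics/side0.png

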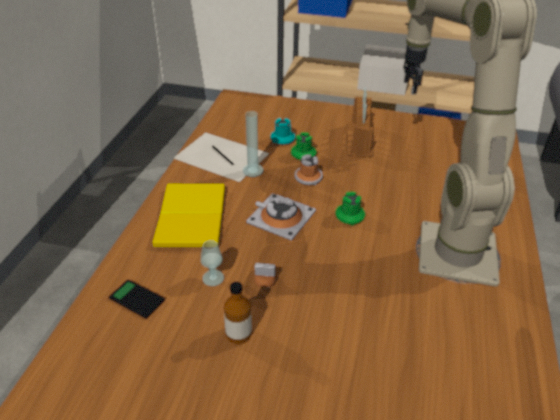

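The top view shows the copper section at (369,223), turquoise and green look-alikes at (439,175), (413,207) and (311,275), and the cap at (200,212). The foot is at (294,207). In the side view, the copper section is at (308,171). Only that one is copper, so it is the one meant. I'll confirm it in a close-up. A wooden rack stands at top-view (480,275), so I'll go around it.

```bash
python3 - <<'E'
from h import *
np.set_printoptions(precision=3,suppress=True)
cs=np.load('pics/side0.npy',allow_pickle=True).item(); ct=np.load('pics/top0.npy',allow_pickle=True).item()
for n,a,b in [('section',(308,171),(369,223)),('cap',(265,274),(200,212)),('foot',(280,213),(294,207)),('racktop',(361,97),(482,275)),('glass',(210,261),(193,165)),('cyltop',(252,113),(378,143)),('bottle',(236,313),(133,201))]:
    print(n,tri([ray(cs,a),ray(ct,b)]))
E
python3 -m jog '[{"grip":-1,"slide":[1.5,-3.9,-1.0],"yaw":0},{"grip":-1,"slide":[1.5,-3.9,-1.0],"yaw":0},{"grip":-1,"slide":[1.5,-3.9,-1.0],"yaw":0},{"grip":-1,"slide":[1.5,-3.9,-1.0],"yaw":0},{"grip":-1,"slide":[1.5,-3.9,-1.0],"yaw":0},{"grip":-1,"slide":[1.5,-3.9,-1.0],"yaw":0},{"grip":-1,"slide":[1.5,-3.9,-1.0],"yaw":0},{"grip":-1,"slide":[1.5,-3.9,-1.0],"yaw":0}]'
```

```text
section [ 0.527 -0.267  0.029]
cap [0.548 0.266 0.034]
foot [ 0.573 -0.03   0.015]
racktop [ 0.385 -0.543  0.205]
glass [0.697 0.287 0.068]
cyltop [ 0.731 -0.249  0.247]
bottle [0.573 0.46  0.083]
clock: 1.85
position: [0.2226, -0.2487, 0.3844]
ee_rot: [0.984, 0.179, 0.0, 0.0]
ft_force: [1.1, 0.1, 1.0]
grip_width: 1.002
grasp_force: 0.0
```

```bash
python3 -m jog '[{"grip":-1,"slide":[3.9,1.7,1.4],"yaw":0},{"grip":-1,"slide":[3.9,1.7,1.4],"yaw":0},{"grip":-1,"slide":[3.9,1.7,1.4],"yaw":0},{"grip":-1,"slide":[3.9,1.7,1.4],"yaw":0},{"grip":-1,"slide":[3.9,1.7,1.4],"yaw":0},{"grip":-1,"slide":[3.9,1.7,1.4],"yaw":0},{"grip":-1,"slide":[3.9,1.7,1.4],"yaw":0},{"grip":-1,"slide":[0,0,0],"yaw":0}]'
python3 - <<'E'
from h import *
np.set_printoptions(precision=3,suppress=True)
o=manip.get_obs();c=manip.calibration('wrist');im=manip.camera('wrist');print(o['position'],c['cx'],c['cy'],intr(c))
cv2.imwrite('pics/w1.png',im); np.save('pics/w1.npy',c,allow_pickle=True)
for t in ['section','foot']:
  for m in manip.masks_of(t,'wrist'): print(t,round(m['conf'],2),np.round(m['centre']),m['region'].sum(),atz(c,m['centre'],.05))
E
```

```text
clock: 2.65
position: [0.5232, -0.2639, 0.2815]
ee_rot: [0.983, 0.181, -0.001, -0.003]
ft_force: [-1.2, 0.4, -1.1]
grip_width: 1.002
grasp_force: 0.0
[ 0.523 -0.264  0.281] 281.2848747178024 210.01480673978264 302.343048491029
section 0.82 [ 86. 274.] 7232 [ 0.361 -0.094  0.05 ]
section 0.79 [429. 193.] 7820 [ 0.578 -0.402  0.05 ]
section 0.79 [528. 125.] 5923 [ 0.669 -0.457  0.05 ]
section 0.74 [283. 183.] 6418 [ 0.534 -0.26   0.05 ]
foot 0.63 [130.  84.] 13963 [ 0.57  -0.094  0.05 ]
```

View pics/w1.png

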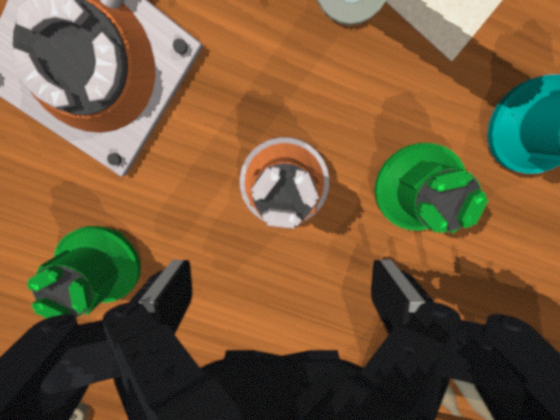

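The copper section stands upright at (285,185) with steel teeth on top. The greens are at (445,195) and (80,275), turquoise at (535,125), and the foot with its collar at (75,55). I'll fit the notch patterns and enlarge the copper one to confirm it and find its flats.

```bash
cat >> h.py <<'E'
def ringfit(c,im,xy,z,ri,ro,w,half=None,rng=0.03,zr=0.0):
    """fit centre+angle of a 3-notch bright ring (low-saturation bright); returns x,y,z,ang(mod 120 deg),score"""
    g=cv2.GaussianBlur(im.min(2).astype(np.float32),(3,3),0)
    r=np.linspace(0.3*ri,ro+6e-3,26); a=np.radians(np.arange(0,360,4)); rr,aa=np.meshgrid(r,a)
    px,py=(rr*np.cos(aa)).ravel(),(rr*np.sin(aa)).ravel()
    t=np.zeros_like(px,bool)
    for k in range(3):
        q=2*np.pi*k/3; u=px*np.cos(q)+py*np.sin(q); v=-px*np.sin(q)+py*np.cos(q); t|=(u>0)&(abs(v)<w/2)
    tpl=((np.hypot(px,py)>ri)&(np.hypot(px,py)<ro)&~t).astype(float); wt=np.hypot(px,py)
    def sc(p):
        x,y,th=p[:3]; zz=p[3] if len(p)>3 else z
        P=np.c_[x+px*np.cos(th)-py*np.sin(th),y+px*np.sin(th)+py*np.cos(th),np.full(px.shape,zz)]
        uv=proj(c,P).astype(np.float32); ok=(uv[:,0]>0)&(uv[:,0]<559)&(uv[:,1]>0)&(uv[:,1]<419)
        val=cv2.remap(g,uv[:,:1],uv[:,1:],cv2.INTER_LINEAR).ravel()
        if ok.sum()<300: return 1
        W=wt*ok; m=(W*val).sum()/W.sum(); n=(W*tpl).sum()/W.sum()
        return -(W*(val-m)*(tpl-n)).sum()/np.sqrt((W*(val-m)**2).sum()*(W*(tpl-n)**2).sum()+1e-9)
    from scipy.optimize import minimize
    best=None
    for dx in np.arange(-rng,rng+1e-4,6e-3):
        for dy in np.arange(-rng,rng+1e-4,6e-3):
            for th in np.radians(np.arange(0,120,10)):
                p=[xy[0]+dx,xy[1]+dy,th]; s=sc(p)
                if best is None or s<best[0]: best=(s,p)
    p=best[1]; sim=np.array([p]*4,float); sim[1,0]+=3e-3; sim[2,1]+=3e-3; sim[3,2]+=.08
    o=minimize(sc,p,method='Nelder-Mead',options=dict(initial_simplex=sim,xatol=1e-5,fatol=1e-6))
    return o.x[0],o.x[1],np.degrees(o.x[2])%120,-o.fun
E
python3 - <<'E'
from h import *
c=np.load('pics/w1.npy',allow_pickle=True).item(); im=cv2.imread('pics/w1.png')
s=ringfit(c,im,(.527,-.267),.085,.014,.031,.015); print('section',s)
f=ringfit(c,im,(.573,-.06),.045,.028,.049,.020,rng=.045); print('collar',f)
big=cv2.resize(im[130:240,225:345],None,fx=5,fy=5,interpolation=cv2.INTER_CUBIC)
for k in range(3):
    a=np.radians(s[2]+120*k); p=(proj(c,[[s[0]+.05*np.cos(a),s[1]+.05*np.sin(a),.085]])[0]-[225,130])*5
    cv2.circle(big,tuple(int(v) for v in p),5,(255,0,255),-1); cv2.putText(big,str(int(s[2]+120*k)),tuple(int(v) for v in p),0,.6,(255,255,255),2)
big2=cv2.resize(im[0:180,0:210],None,fx=1.2,fy=1.2)
cv2.imwrite('pics/w1c.png',big)
ct=np.load('pics/top0.npy',allow_pickle=True).item(); it=cv2.imread('pics/top0.png')
print('top collar',ringfit(ct,it,(.573,-.045),.045,.028,.049,.020,rng=.024))
print('top section',ringfit(ct,it,(.527,-.262),.085,.014,.031,.015,rng=.024))
E
```

```text
section (np.float64(0.5286868577486994), np.float64(-0.26292416517733364), np.float64(13.342018226151556), np.float64(0.8220370974085205))
collar (np.float64(0.5726772261079202), np.float64(-0.028274512664376812), np.float64(90.33852358035438), np.float64(0.774945934081238))
top collar (np.float64(0.5708034157544608), np.float64(-0.028899530412359674), np.float64(90.41965387754172), np.float64(0.894111979100689))
top section (np.float64(0.5275398332298664), np.float64(-0.262778972675888), np.float64(14.041772085488477), np.float64(0.8339057974803901))
```

View pics/w1c.png

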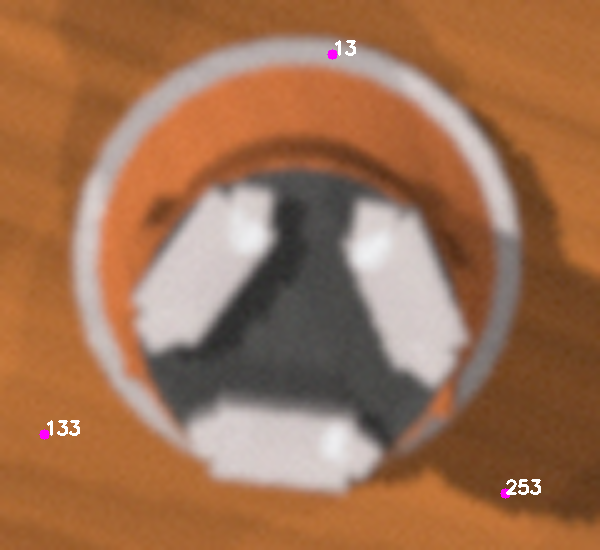

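This is the copper section with steel teeth and notches at 13°, 133° and 253°. It fits the description, as the others are green or turquoise. Next I'll project the flats for each of the three hypotheses to see which notch is x.

```bash
python3 - <<'E'
from h import *
c=np.load('pics/w1.npy',allow_pickle=True).item(); im=cv2.imread('pics/w1.png')
b=im[135:235,235:335]; F=4
pan=[cv2.resize(b,None,fx=F,fy=F,interpolation=cv2.INTER_CUBIC)]
hsv=None
for h in (13.3,133.3,253.3):
    p=cv2.convertScaleAbs(pan[0],alpha=1.5); a=np.radians(h); M=np.array([[np.cos(a),-np.sin(a)],[np.sin(a),np.cos(a)]])
    for s in (1,-1):
        q=np.array([[-.015,s*.032],[.015,s*.032]])@M.T+[.5285,-.263]
        P=np.r_[np.c_[q,[.033]*2],np.c_[q[::-1],[.073]*2]]
        uv=((proj(c,P)-[235,135]+.5)*F).astype(int); cv2.polylines(p,[uv.reshape(-1,1,2)],True,(255,255,0),1)
    pan.append(p)
pan[0]=cv2.convertScaleAbs(pan[0],alpha=2.2)
o=np.vstack([np.hstack(pan[:2]),np.hstack(pan[2:])]); cv2.imwrite('pics/hyp.png',cv2.resize(o,(600,600),interpolation=cv2.INTER_AREA))
E
```

```text
(no output)
```

View pics/hyp.png

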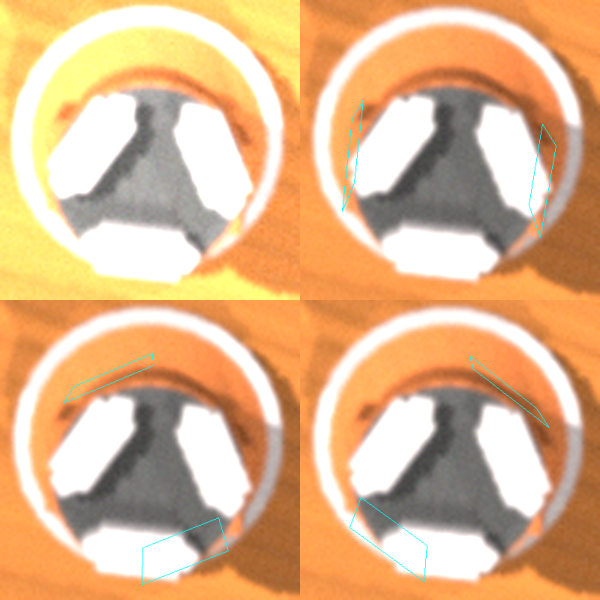

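The dark corners and the copper bulge at the lower right match the 13° hypothesis, so the section's x axis is at 13.3°. I'll turn, descend and grip.

```bash
python3 -m jog '[{"grip":-1,"slide":[0.5,0.1,0],"yaw":0.131},{"grip":-1,"slide":[0,0,4.5],"yaw":0},{"grip":-1,"slide":[0,0,4.5],"yaw":0},{"grip":-1,"slide":[0,0,2],"yaw":0},{"grip":-1,"slide":[0,0,0],"yaw":0}]'
python3 - <<'E'
from h import *
np.set_printoptions(precision=4,suppress=True)
o=manip.get_obs();c=manip.calibration('wrist');im=manip.camera('wrist');print(o['position'],R.from_quat(o['ee_rot']).as_matrix()[:,0],o['joint_pos'])
cv2.imwrite('pics/w2.png',im); np.save('pics/w2.npy',c,allow_pickle=True)
for z in (.075,.080,.085,.09,.095): print(z,ringfit(c,im,(.5285,-.263),z,.014,.031,.015,rng=.012))
E
```

```text
clock: 3.3
position: [0.5229, -0.2649, 0.1744]
ee_rot: [0.993, 0.114, -0.002, -0.0]
ft_force: [0.5, -0.1, -0.0]
grip_width: 0.999
grasp_force: 0.0
[ 0.5229 -0.2649  0.1744] [ 0.974   0.2265 -0.0033] [ 0.7846  0.3982 -0.482   1.6939  0.2036  1.1028 -1.1006]
0.075 (np.float64(0.5251276522574095), np.float64(-0.2638919852208731), np.float64(14.15105925025483), np.float64(0.8223002578347891))
0.08 (np.float64(0.5267643483664398), np.float64(-0.26355422776657456), np.float64(14.31647270155162), np.float64(0.8060465065838677))
0.085 (np.float64(0.528489302854694), np.float64(-0.26303771445768265), np.float64(14.421330808078864), np.float64(0.7692699069025064))
0.09 (np.float64(0.5300968900296601), np.float64(-0.2627029006240498), np.float64(14.373775430801535), np.float64(0.7211011965623807))
0.095 (np.float64(0.5315815577582872), np.float64(-0.26240857874117796), np.float64(14.195192333196998), np.float64(0.6654098559292251))
```

```bash
python3 -m jog '[{"grip":-1,"slide":[0.6,-0.1,0],"yaw":-0.015},{"grip":-1,"slide":[0,0,2.5],"yaw":0},{"grip":-1,"slide":[0,0,2.5],"yaw":0},{"grip":-1,"slide":[0,0,2.1],"yaw":0},{"grip":1,"slide":[0,0,0],"yaw":0},{"grip":1,"slide":[0,0,0],"yaw":0},{"grip":1,"slide":[0,0,0],"yaw":0},{"grip":1,"slide":[0,0,0],"yaw":0}]' 60
```

```text
clock: 4.15
position: [0.5317, -0.2625, 0.1067]
ee_rot: [0.993, 0.122, 0.001, 0.001]
ft_force: [-0.5, 0.6, 3.5]
grip_width: 0.736
grasp_force: 69.6
```

```bash
python3 -m jog '[{"grip":1,"slide":[0,0,-1.5],"yaw":0},{"grip":1,"slide":[0,0,-3],"yaw":0},{"grip":1,"slide":[0,0,-4],"yaw":0.1},{"grip":1,"slide":[0,0,-4],"yaw":0.14},{"grip":1,"slide":[0,0,0],"yaw":0.14},{"grip":1,"slide":[0,0,0],"yaw":0.14},{"grip":1,"slide":[0,0,0],"yaw":0.14},{"grip":1,"slide":[0,0,0],"yaw":0.105}]'
python3 - <<'E'
from h import *
np.set_printoptions(precision=4,suppress=True)
o=manip.get_obs();p=o['position'];X=R.from_quat(o['ee_rot']).as_matrix();print(p,X,o['joint_pos'],o['ft_force'])
t=np.array([.572,-.0285,p[2]])
th=np.radians(-29.6);ax=np.array([np.cos(th),np.sin(th),0])
print('to look (14cm short)',X.T@(t-.14*ax-p)*100)
E
```

```text
clock: 4.95
position: [0.5304, -0.2619, 0.2305]
ee_rot: [0.966, -0.26, -0.0, -0.0]
ft_force: [0.3, -0.4, -8.4]
grip_width: 0.74
grasp_force: 69.7
[ 0.5304 -0.2619  0.2305] [[ 0.8651 -0.5016 -0.0007]
 [-0.5016 -0.8651  0.0003]
 [-0.0008  0.0001 -1.    ]] [ 0.6929  0.3365 -0.3795  1.6309  0.1315  1.2003 -1.8114] [ 0.3411 -0.4024 -8.4204]
to look (14cm short) [-22.1071 -22.1602   0.0161]
```

```bash
python3 -m jog '[{"grip":1,"slide":[-2,-2,0],"yaw":0},{"grip":1,"slide":[-3.3,-3.3,0],"yaw":0},{"grip":1,"slide":[-3.4,-3.4,0],"yaw":0},{"grip":1,"slide":[-3.4,-3.4,0],"yaw":0},{"grip":1,"slide":[-3.4,-3.4,0],"yaw":0},{"grip":1,"slide":[-3.4,-3.4,0],"yaw":0},{"grip":1,"slide":[-3.2,-3.2,0],"yaw":0},{"grip":1,"slide":[0,0,0],"yaw":0}]'
python3 - <<'E'
from h import *
np.set_printoptions(precision=4,suppress=True)
o=manip.get_obs();c=manip.calibration('wrist');im=manip.camera('wrist');p=o['position'];X=R.from_quat(o['ee_rot']).as_matrix();print(p)
cv2.imwrite('pics/w3.png',im); np.save('pics/w3.npy',c,allow_pickle=True)
for z in (.04,.045,.05):
  f=ringfit(c,im,(.572,-.0285),z,.028,.049,.020,rng=.012); print(z,f)
  print('slide',X.T@(np.array([f[0],f[1],p[2]])-p)*100,np.degrees(np.arctan2(X[1,0],X[0,0])))
# section in hand: top ring at z about p-.02
print('sec',ringfit(c,im,p[:2],p[2]-.0215,.014,.031,.015,rng=.012))
E
```

```text
clock: 5.75
position: [0.4468, 0.046, 0.2308]
ee_rot: [0.968, -0.253, -0.0, -0.0]
ft_force: [0.8, -0.4, -8.3]
grip_width: 0.736
grasp_force: 70.0
[0.4468 0.046  0.2308]
0.04 (np.float64(0.5733223868328856), np.float64(-0.02948442975183924), np.float64(90.58790404531068), np.float64(0.9018573898285697))
slide [14.7276  0.3994 -0.0072] -29.26761282706029
0.045 (np.float64(0.5724313833149179), np.float64(-0.02904020325184191), np.float64(90.47817869781086), np.float64(0.9006878137785418))
slide [14.6282  0.4042 -0.0072] -29.26761282706029
0.05 (np.float64(0.5716972564818033), np.float64(-0.028406398750259854), np.float64(90.85323216582216), np.float64(0.8830812472972667))
slide [14.5331  0.3848 -0.0071] -29.26761282706029
sec (np.float64(0.4432216393228927), np.float64(0.048148280119631265), np.float64(89.90089382606519), np.float64(0.4637064221339063))
```

View pics/w3.png

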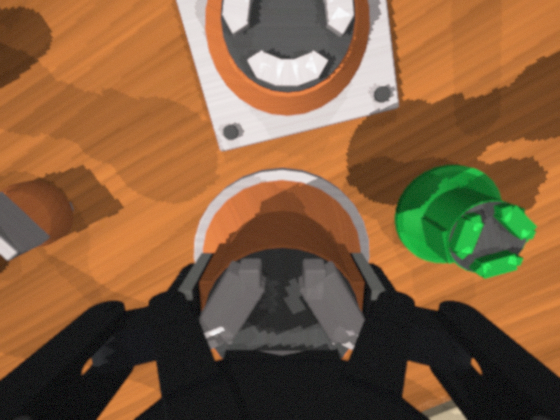

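The collar is at (290,25), with one notch facing the camera's up axis. The section is held upright at (280,260). The yaw already matches to within 0.3°, so I'll go over the collar and approach.

```bash
python3 -m jog '[{"grip":1,"slide":[3.5,0.1,0],"yaw":0},{"grip":1,"slide":[4,0.1,0],"yaw":0},{"grip":1,"slide":[4,0.1,0],"yaw":0},{"grip":1,"slide":[3.4,0.1,0],"yaw":0},{"grip":1,"slide":[0,0,3],"yaw":0},{"grip":1,"slide":[0,0,3],"yaw":0},{"grip":1,"slide":[0,0,1],"yaw":0},{"grip":1,"slide":[0,0,0],"yaw":0}]'
python3 - <<'E'
from h import *
np.set_printoptions(precision=4,suppress=True)
o=manip.get_obs();c=manip.calibration('wrist');im=manip.camera('wrist');p=o['position'];X=R.from_quat(o['ee_rot']).as_matrix();print(p,np.degrees(np.arctan2(X[1,0],X[0,0])),X[:,2])
cv2.imwrite('pics/w4.png',im)
print('err',X.T@(np.array([.5724,-.029,p[2]])-p)*100)
E
```

```text
clock: 6.6
position: [0.5752, -0.0388, 0.1587]
ee_rot: [0.966, -0.257, -0.002, 0.0]
ft_force: [0.1, 0.8, -8.5]
grip_width: 0.741
grasp_force: 70.1
[ 0.5752 -0.0388  0.1587] -29.83154259083289 [-0.0035 -0.     -1.    ]
err [-0.7277 -0.7129  0.001 ]
```

```bash
python3 -m jog '[{"grip":1,"slide":[-0.45,-0.7,0],"yaw":0},{"grip":1,"slide":[0,0,0],"yaw":0},{"grip":1,"slide":[0,0,0],"yaw":0}]'
python3 - <<'E'
from h import *
np.set_printoptions(precision=4,suppress=True)
o=manip.get_obs();p=o['position'];X=R.from_quat(o['ee_rot']).as_matrix();print(p,np.degrees(np.arctan2(X[1,0],X[0,0])),X[:,2])
print('err',X.T@(np.array([.5724,-.029,p[2]])-p)*100)
E
```

```text
clock: 6.95
position: [0.5763, -0.0293, 0.1611]
ee_rot: [0.966, -0.257, 0.001, -0.0]
ft_force: [0.0, -0.6, -8.1]
grip_width: 0.738
grasp_force: 70.2
[ 0.5763 -0.0293  0.1611] -29.745041606380806 [ 0.0018 -0.0003 -1.    ]
err [-0.3512  0.1696 -0.0007]
```

View pics/w4.png

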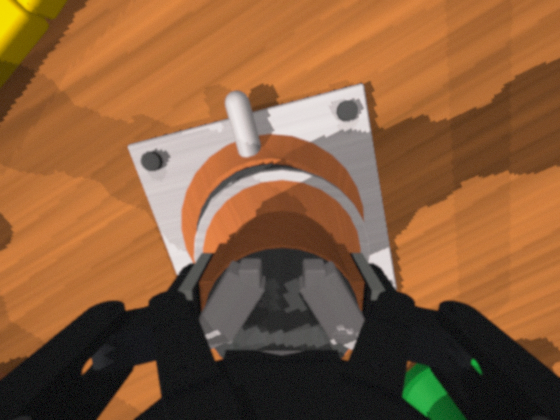

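The section is over the collar and roughly concentric with the foot. I'll lower it gently and watch the force.

```bash
python3 -m jog '[{"grip":1,"slide":[0,0.1,0.5],"yaw":0},{"grip":1,"slide":[0,0,0.3],"yaw":0},{"grip":1,"slide":[0,0,0],"yaw":0}]'; python3 -m jog '[{"grip":1,"slide":[0,0,0.3],"yaw":0},{"grip":1,"slide":[0,0,0],"yaw":0}]';python3 -m jog '[{"grip":1,"slide":[0,0,0.3],"yaw":0},{"grip":1,"slide":[0,0,0],"yaw":0}]'
```

```text
clock: 7.25
position: [0.5749, -0.031, 0.1511]
ee_rot: [0.966, -0.257, -0.001, 0.0]
ft_force: [-0.8, 0.2, -8.5]
grip_width: 0.74
grasp_force: 70.4
clock: 7.45
position: [0.5751, -0.0308, 0.1484]
ee_rot: [0.966, -0.257, -0.0, 0.0]
ft_force: [-0.2, -0.8, -8.8]
grip_width: 0.742
grasp_force: 70.4
clock: 7.65
position: [0.5752, -0.0308, 0.1455]
ee_rot: [0.966, -0.257, -0.0, 0.0]
ft_force: [-0.9, 0.7, -8.0]
grip_width: 0.741
grasp_force: 70.4
```

Already below the riding height with no contact, so it's going in.

```bash
python3 -m jog '[{"grip":1,"slide":[0,0,0.2],"yaw":0},{"grip":1,"slide":[0,0,0],"yaw":0}]'; python3 -m jog '[{"grip":1,"slide":[0,0,0.2],"yaw":0},{"grip":1,"slide":[0,0,0],"yaw":0}]';python3 -m jog '[{"grip":1,"slide":[0,0,0.15],"yaw":0},{"grip":1,"slide":[0,0,0],"yaw":0}]'
```

```text
clock: 7.85
position: [0.5752, -0.0307, 0.1437]
ee_rot: [0.966, -0.257, -0.0, 0.0]
ft_force: [-0.3, -0.5, -8.6]
grip_width: 0.739
grasp_force: 70.4
clock: 8.05
position: [0.5755, -0.0307, 0.1427]
ee_rot: [0.966, -0.257, 0.0, 0.0]
ft_force: [-4.0, 0.7, 0.4]
grip_width: 0.738
grasp_force: 71.4
clock: 8.25
position: [0.5755, -0.0307, 0.1426]
ee_rot: [0.966, -0.257, 0.0, 0.0]
ft_force: [-11.8, -0.6, 17.2]
grip_width: 0.739
grasp_force: 73.4
```

```bash
python3 -m jog '[{"grip":1,"slide":[0,0,-0.1],"yaw":0},{"grip":-1,"slide":[0,0,0],"yaw":0},{"grip":-1,"slide":[0,0,0],"yaw":0},{"grip":-1,"slide":[0,0,0],"yaw":0},{"grip":-1,"slide":[0,0,-2],"yaw":0},{"grip":-1,"slide":[0,0,-4],"yaw":0},{"grip":-1,"slide":[0,0,-4.5],"yaw":0},{"grip":-1,"slide":[0,0,-4],"yaw":0}]'
python3 -m jog '[{"grip":-1,"slide":[0,0,0],"yaw":0},{"grip":-1,"slide":[0,0,0],"yaw":0}]'
python3 - <<'E'
from h import *
np.set_printoptions(precision=4,suppress=True)
ims=[]
for n,z in (('wrist',.121),('top',.121)):
    o=manip.get_obs();c=manip.calibration(n);im=manip.camera(n);cv2.imwrite(f'pics/{n}5.png',im); np.save(f'pics/{n}5.npy',c,allow_pickle=True);ims.append(im)
    for zz in (z,z+.009): print(n,zz,ringfit(c,im,(.5724,-.029),zz,.014,.031,.015,rng=.012))
cs=manip.calibration('side');s=manip.camera('side');cv2.imwrite('pics/side5.png',s)
cc=cv2.resize(s[170:260,220:340],(533,400),interpolation=cv2.INTER_CUBIC)
w=ims[0]
cv2.imwrite('pics/c5.png',np.hstack([cv2.resize(w,(533,400)),cc])[:, :1066]); cv2.imwrite('pics/c5.png',cv2.resize(np.hstack([cv2.resize(w,(533,400)),cc]),(800,300)))
o=manip.get_obs();p=o['position'];X=R.from_quat(o['ee_rot']).as_matrix();print(p,X[:,0],o['joint_pos'],'to cap',X.T@(np.array([.548,.266,p[2]])-p)*100)
E
```

```text
clock: 9.05
position: [0.5755, -0.0306, 0.2887]
ee_rot: [0.966, -0.257, 0.001, -0.0]
ft_force: [0.5, -0.8, -0.0]
grip_width: 0.997
grasp_force: 0.0
clock: 9.25
position: [0.5758, -0.0307, 0.2873]
ee_rot: [0.966, -0.257, 0.001, -0.0]
ft_force: [-0.1, -0.1, -0.7]
grip_width: 1.005
grasp_force: 0.0
wrist 0.121 (np.float64(0.5719766748544866), np.float64(-0.028641596302636983), np.float64(90.28310151362403), np.float64(0.6652950689493431))
wrist 0.13 (np.float64(0.5740891601000072), np.float64(-0.02994477334740836), np.float64(90.35185378521187), np.float64(0.626625561248088))
top 0.121 (np.float64(0.5566517893960853), np.float64(-0.01451922410893902), np.float64(37.359357970272164), np.float64(0.3548968417014727))
top 0.13 (np.float64(0.555723023513327), np.float64(-0.01458116575109052), np.float64(37.33998390677254), np.float64(0.35462043243356717))
[ 0.5749 -0.0309  0.285 ] [ 0.8677 -0.4971 -0.0018] [ 0.4356  0.2849 -0.552   1.5973  0.153   1.3049 -2.2301] to cap [-17.0897 -24.4229   0.0095]
```

View pics/c5.png

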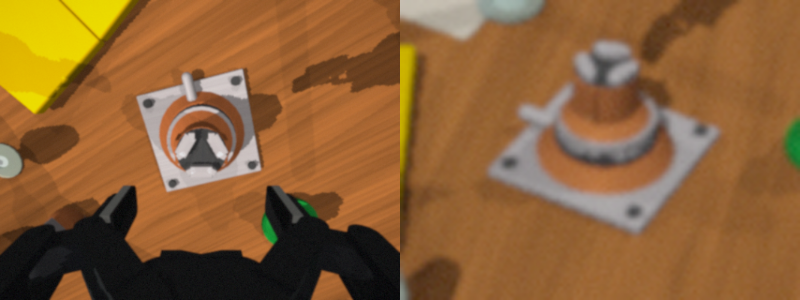

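The section is home and upright: its ring centre lies 0.5 mm from the collar axis at seated height, and the notches are at −29.7°. Now to the cap.

```bash
python3 -m jog '[{"grip":-1,"slide":[-2.4,-3.5,0],"yaw":0},{"grip":-1,"slide":[-2.4,-3.5,0],"yaw":0},{"grip":-1,"slide":[-2.4,-3.5,0],"yaw":0},{"grip":-1,"slide":[-2.4,-3.5,0],"yaw":0},{"grip":-1,"slide":[-2.5,-3.5,0],"yaw":0},{"grip":-1,"slide":[-2.5,-3.5,0],"yaw":0},{"grip":-1,"slide":[-2.5,-3.4,0],"yaw":0},{"grip":-1,"slide":[0,0,0],"yaw":-0.13}]'
python3 -m jog '[{"grip":-1,"slide":[0,0,0],"yaw":-0.13},{"grip":-1,"slide":[0,0,0],"yaw":-0.13},{"grip":-1,"slide":[0,0,0],"yaw":-0.12},{"grip":-1,"slide":[0,0,0],"yaw":0}]'
python3 - <<'E'
from h import *
np.set_printoptions(precision=4,suppress=True)
o=manip.get_obs();c=manip.calibration('wrist');im=manip.camera('wrist');p=o['position'];X=R.from_quat(o['ee_rot']).as_matrix();print(p,X[:,0],o['joint_pos'])
cv2.imwrite('pics/w6.png',im); np.save('pics/w6.npy',c,allow_pickle=True)
for t in ['cap','cap_handle']:
  for m in manip.masks_of(t,'wrist'): print(t,m['conf'],m['centre'],m['region'].sum(),atz(c,m['centre'],.066))
uv=proj(c,[[.548,.266,.04]])[0].astype(int);print(uv)
x0,y0=max(uv[0]-75,0),max(uv[1]-75,0)
cv2.imwrite('pics/c6.png',cv2.resize(im[y0:y0+150,x0:x0+150],None,fx=4,fy=4,interpolation=cv2.INTER_CUBIC)); print(x0,y0)
E
```

```text
clock: 10.2
position: [0.5511, 0.2271, 0.2811]
ee_rot: [0.982, -0.189, -0.004, 0.003]
ft_force: [-0.5, 0.4, -0.5]
grip_width: 0.999
grasp_force: 0.0
clock: 10.6
position: [0.5532, 0.2211, 0.2814]
ee_rot: [1.0, -0.004, -0.005, 0.002]
ft_force: [0.3, -0.4, -0.3]
grip_width: 1.0
grasp_force: 0.0
[0.5532 0.2211 0.2814] [ 0.9999 -0.0081 -0.0091] [-0.2002  0.3052 -0.3145  1.5536  0.095   1.3078 -2.1056]
cap 0.68 [243.9, 187.5] 2767 [0.5619 0.2562 0.066 ]
cap_handle 0.59 [241.5, 188.1] 2807 [0.5614 0.2586 0.066 ]
cap_handle 0.55 [525.0, 173.7] 6950 [ 0.5728 -0.0099  0.066 ]
[238 195]
163 120
```

View pics/c6.png

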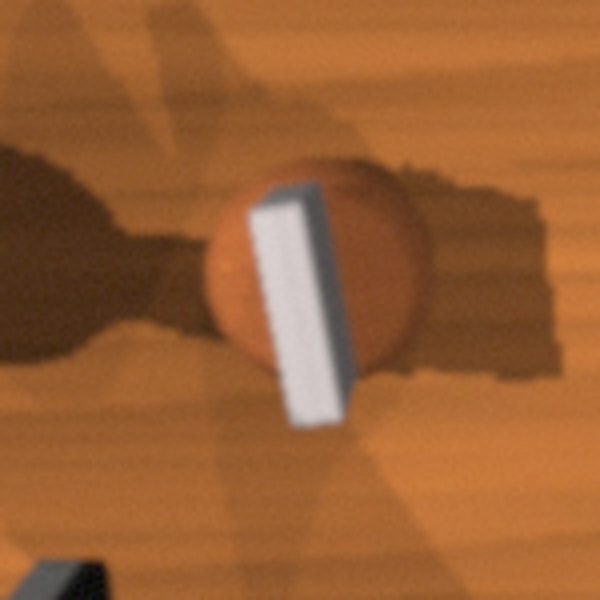

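The bar handle's top face has crop corners (250,212), (300,203), (343,418) and (293,426), running nearly along the tool's x. The lugs are hidden, so whether x points forwards or backwards must be felt.

```bash
cat >> h.py <<'E'
def bar(c,im,xy,z):
    g=im.min(2); uv=proj(c,[[*xy,z]])[0].astype(int); m=np.zeros_like(g); 
    m[max(uv[1]-55,0):uv[1]+55,max(uv[0]-55,0):uv[0]+55]=1; m=((g>140)&(m>0)).astype(np.uint8)
    n,l,s,_=cv2.connectedComponentsWithStats(m); k=1+np.argmax(s[1:,4]); ys,xs=np.nonzero(l==k)
    W=np.array([atz(c,(x,y),z)[:2] for x,y in zip(xs,ys)]).astype(np.float32)
    (cx,cy),(w,h),a=cv2.minAreaRect(W*1000); B=cv2.boxPoints(((cx,cy),(w,h),a)); e=B[1]-B[0]; e2=B[2]-B[1]
    e=e if np.linalg.norm(e)>np.linalg.norm(e2) else e2
    return cx/1e3,cy/1e3,sorted((w,h)),np.degrees(np.arctan2(e[1],e[0]))%180,W.mean(0)
E
python3 - <<'E'
from h import *
c=np.load('pics/w6.npy',allow_pickle=True).item(); im=cv2.imread('pics/w6.png')
cp=[(250,212),(300,203),(343,418),(293,426)]
for z in (.061,.066,.071):
    print(z,bar(c,im,(.552,.258),z)); Q=np.array([atz(c,(u/4+163,v/4+120),z)[:2] for u,v in cp]); e=(Q[0]+Q[1]-Q[2]-Q[3])/2
    print('  corners',Q.mean(0),np.linalg.norm(e),np.degrees(np.arctan2(e[1],e[0])))
E
```

```text
0.061 (0.5494703979492187, 0.2646038818359375, [13.253584861755371, 56.317962646484375], np.float32(8.523316), array([0.55037713, 0.26471603], dtype=float32))
  corners [0.54886647 0.26396289] 0.05551452048601739 8.22222184059622
0.066 (0.5507545776367188, 0.26384619140625, [13.025557518005371, 55.34910202026367], np.float32(8.523293), array([0.5516462 , 0.26395643], dtype=float32))
  corners [0.55016103 0.26321622] 0.054559506236468595 8.222221840596246
0.071 (0.5520387573242187, 0.26308853149414063, [12.79759693145752, 54.380252838134766], np.float32(8.523283), array([0.5529149 , 0.26319668], dtype=float32))
  corners [0.55145558 0.26246955] 0.05360449198691979 8.222221840596275
```

```bash
python3 -m jog '[{"grip":-1,"slide":[-0.3,-4.2,0],"yaw":0},{"grip":-1,"slide":[0,0,4],"yaw":-0.145},{"grip":-1,"slide":[0,0,4],"yaw":-0.01},{"grip":-1,"slide":[0,0,1.5],"yaw":0},{"grip":-1,"slide":[0,0,0],"yaw":0},{"grip":-1,"slide":[0,0,0],"yaw":0}]'
python3 - <<'E'
from h import *
np.set_printoptions(precision=4,suppress=True)
o=manip.get_obs();c=manip.calibration('wrist');im=manip.camera('wrist');p=o['position'];X=R.from_quat(o['ee_rot']).as_matrix();print(p,np.degrees(np.arctan2(X[1,0],X[0,0])))
cv2.imwrite('pics/w7.png',im)
for z in (.061,.066,.071):
  b=bar(c,im,(.5505,.2637),z); print(z,b,X.T@(np.array([b[0],b[1],p[2]])-p)*100)
E
```

```text
clock: 11.35
position: [0.551, 0.2631, 0.1892]
ee_rot: [0.997, 0.071, -0.003, 0.001]
ft_force: [0.5, -0.5, 0.3]
grip_width: 1.003
grasp_force: 0.0
[0.551  0.2631 0.1892] 8.194583443677944
0.061 (0.5489745483398437, 0.2633369445800781, [13.643582344055176, 56.34109878540039], np.float32(8.580685), array([0.5502, 0.2637], dtype=float32)) [-0.1979 -0.0503  0.0011]
0.066 (0.550785888671875, 0.26358206176757815, [13.300151824951172, 54.92290115356445], np.float32(8.5807085), array([0.552 , 0.2639], dtype=float32)) [-0.0152 -0.0487  0.    ]
0.071 (0.5525972290039063, 0.2638271484375, [12.956744194030762, 53.50481414794922], np.float32(8.580698), array([0.5538, 0.2641], dtype=float32)) [ 0.1676 -0.0472 -0.001 ]
```

```bash
python3 -m jog '[{"grip":-1,"slide":[0,-0.05,3],"yaw":0},{"grip":-1,"slide":[0,0,3],"yaw":0},{"grip":-1,"slide":[0,0,2],"yaw":0},{"grip":-1,"slide":[0,0,0],"yaw":0},{"grip":1,"slide":[0,0,0],"yaw":0},{"grip":1,"slide":[0,0,0],"yaw":0},{"grip":1,"slide":[0,0,0],"yaw":0},{"grip":1,"slide":[0,0,0],"yaw":0}]' 60
python3 -m jog '[{"grip":1,"slide":[0,0,0],"yaw":0},{"grip":1,"slide":[0,0,0],"yaw":0},{"grip":1,"slide":[0,0,0],"yaw":0}]'
```

```text
clock: 12.2
position: [0.5502, 0.2635, 0.1088]
ee_rot: [0.997, 0.072, -0.003, 0.001]
ft_force: [0.3, 0.2, -1.2]
grip_width: 0.331
grasp_force: 0.0
clock: 12.5
position: [0.55, 0.2634, 0.1084]
ee_rot: [0.997, 0.072, -0.003, 0.001]
ft_force: [-0.9, -0.7, 6.7]
grip_width: 0.156
grasp_force: 59.4
```

```bash
python3 -m jog '[{"grip":1,"slide":[0,0,-1.5],"yaw":0},{"grip":1,"slide":[0,0,-3.5],"yaw":0},{"grip":1,"slide":[0,0,-4.5],"yaw":0},{"grip":1,"slide":[0,0,-4.5],"yaw":0},{"grip":1,"slide":[0,0,-3.5],"yaw":-0.12},{"grip":1,"slide":[0,0,0],"yaw":-0.13},{"grip":1,"slide":[0,0,0],"yaw":-0.13},{"grip":1,"slide":[0,0,0],"yaw":0}]'
python3 - <<'E'
from h import *
np.set_printoptions(precision=4,suppress=True)
o=manip.get_obs();p=o['position'];X=R.from_quat(o['ee_rot']).as_matrix();print(p,np.degrees(np.arctan2(X[1,0],X[0,0])),o['joint_pos'])
print('slide',X.T@(np.array([.572,-.0288,p[2]])-p)*100)
E
```

```text
clock: 13.3
position: [0.5506, 0.2635, 0.283]
ee_rot: [0.965, 0.26, -0.004, 0.0]
ft_force: [0.0, 0.4, -4.0]
grip_width: 0.156
grasp_force: 58.8
[0.5506 0.2635 0.283 ] 30.192292611075814 [-0.197   0.3465 -0.4095  1.508   0.1382  1.3241 -1.6635]
slide [-12.8474  26.3416   0.0721]
```

```bash
python3 -m jog '[{"grip":1,"slide":[-1.8,3.75,0],"yaw":0},{"grip":1,"slide":[-1.8,3.75,0],"yaw":0},{"grip":1,"slide":[-1.8,3.75,0],"yaw":0},{"grip":1,"slide":[-1.8,3.75,0],"yaw":0},{"grip":1,"slide":[-1.85,3.75,0],"yaw":0},{"grip":1,"slide":[-1.85,3.75,0],"yaw":0},{"grip":1,"slide":[-1.85,3.75,0],"yaw":0},{"grip":1,"slide":[0,0,0],"yaw":0}]'
python3 -m jog '[{"grip":1,"slide":[0,0,0],"yaw":0},{"grip":1,"slide":[0,0,0],"yaw":0}]'
python3 - <<'E'
from h import *
np.set_printoptions(precision=4,suppress=True)
o=manip.get_obs();p=o['position'];X=R.from_quat(o['ee_rot']).as_matrix();print(p,X,np.degrees(np.arctan2(X[1,0],X[0,0])))
print('slide',X.T@(np.array([.572,-.0288,p[2]])-p)*100)
c=manip.calibration('wrist');im=manip.camera('wrist');cv2.imwrite('pics/w8.png',im);np.save('pics/w8.npy',c,allow_pickle=True)
b=bar(c,im,p[:2],p[2]-.0425); print(b)
E
```

```text
clock: 14.1
position: [0.5717, -0.0351, 0.2831]
ee_rot: [0.968, 0.253, -0.005, 0.002]
ft_force: [-0.7, -0.3, -4.1]
grip_width: 0.156
grasp_force: 59.4
clock: 14.3
position: [0.5719, -0.0259, 0.2833]
ee_rot: [0.966, 0.259, -0.004, -0.0]
ft_force: [-0.3, -0.1, -3.7]
grip_width: 0.157
grasp_force: 59.4
[ 0.5719 -0.0259  0.2833] [[ 0.8656  0.5007 -0.0076]
 [ 0.5007 -0.8656 -0.002 ]
 [-0.0076 -0.0021 -1.    ]] 30.045029521941093
slide [-0.1343  0.2522  0.0005]
(0.5828652954101563, -0.019060516357421876, [12.430611610412598, 24.498184204101562], np.float32(30.141165), array([ 0.5848, -0.0183], dtype=float32))
```

```bash
python3 -m jog '[{"grip":1,"slide":[-0.2,0.25,0],"yaw":0},{"grip":1,"slide":[0,0,2],"yaw":0},{"grip":1,"slide":[0,0,2],"yaw":0},{"grip":1,"slide":[0,0,0.3],"yaw":0},{"grip":1,"slide":[0,0,0],"yaw":0},{"grip":1,"slide":[0,0,0],"yaw":0}]'
python3 - <<'E'
from h import *
np.set_printoptions(precision=4,suppress=True)
o=manip.get_obs();p=o['position'];X=R.from_quat(o['ee_rot']).as_matrix();print(p,np.degrees(np.arctan2(X[1,0],X[0,0])))
print('slide',X.T@(np.array([.572,-.0288,p[2]])-p)*100)
E
```

```text
clock: 14.95
position: [0.5718, -0.0303, 0.2415]
ee_rot: [0.966, 0.26, -0.003, 0.001]
ft_force: [-0.3, -1.0, -3.3]
grip_width: 0.156
grasp_force: 59.2
[ 0.5718 -0.0303  0.2415] 30.087790552616422
slide [ 0.0956 -0.1216 -0.0005]
```

```bash
python3 -m jog '[{"grip":1,"slide":[0,-0.1,0.5],"yaw":0},{"grip":1,"slide":[0,0,0.3],"yaw":0},{"grip":1,"slide":[0,0,0],"yaw":0}]'; python3 -m jog '[{"grip":1,"slide":[0,0,0.2],"yaw":0},{"grip":1,"slide":[0,0,0],"yaw":0}]';python3 -m jog '[{"grip":1,"slide":[0,0,0.2],"yaw":0},{"grip":1,"slide":[0,0,0],"yaw":0}]'; python3 -m jog '[{"grip":1,"slide":[0,0,0.15],"yaw":0},{"grip":1,"slide":[0,0,0],"yaw":0}]'
```

```text
clock: 15.25
position: [0.5706, -0.0298, 0.232]
ee_rot: [0.966, 0.259, -0.004, 0.0]
ft_force: [-0.9, 0.0, -3.3]
grip_width: 0.156
grasp_force: 59.4
clock: 15.45
position: [0.5707, -0.0299, 0.2302]
ee_rot: [0.966, 0.259, -0.004, 0.0]
ft_force: [0.9, 0.5, -3.4]
grip_width: 0.152
grasp_force: 59.4
clock: 15.65
position: [0.5709, -0.0298, 0.2294]
ee_rot: [0.966, 0.259, -0.003, 0.001]
ft_force: [-2.1, 0.4, 4.0]
grip_width: 0.153
grasp_force: 60.6
clock: 15.85
position: [0.571, -0.0298, 0.2293]
ee_rot: [0.966, 0.259, -0.003, 0.001]
ft_force: [-9.0, 0.5, 16.0]
grip_width: 0.154
grasp_force: 62.5
```

It's riding on the teeth at exactly the riding height, so the cap faces the other way. I'll lift it and turn 60°.

```bash
python3 -m jog '[{"grip":1,"slide":[0,0,-1.8],"yaw":0},{"grip":1,"slide":[0,0,0],"yaw":0.147},{"grip":1,"slide":[0,0,0],"yaw":0.15},{"grip":1,"slide":[0,0,0],"yaw":0.15},{"grip":1,"slide":[0,0,0],"yaw":0.15},{"grip":1,"slide":[0,0,0],"yaw":0.15},{"grip":1,"slide":[0,0,0],"yaw":0.15},{"grip":1,"slide":[0,0,0],"yaw":0.15}]'
python3 -m jog '[{"grip":1,"slide":[0,0,0],"yaw":0},{"grip":1,"slide":[0,0,0],"yaw":0},{"grip":1,"slide":[0,0,0],"yaw":0}]'
python3 - <<'E'
from h import *
np.set_printoptions(precision=4,suppress=True)
o=manip.get_obs();p=o['position'];X=R.from_quat(o['ee_rot']).as_matrix();print(p,np.degrees(np.arctan2(X[1,0],X[0,0])),X[:,2])
print('slide',X.T@(np.array([.572,-.0288,p[2]])-p)*100)
E
```

```text
clock: 16.65
position: [0.5709, -0.0297, 0.2448]
ee_rot: [0.965, -0.261, -0.003, 0.002]
ft_force: [-0.3, -0.1, -4.2]
grip_width: 0.152
grasp_force: 59.4
clock: 16.95
position: [0.5709, -0.0297, 0.2448]
ee_rot: [0.967, -0.256, -0.003, 0.002]
ft_force: [-0.3, 0.1, -3.0]
grip_width: 0.154
grasp_force: 59.4
[ 0.5709 -0.0297  0.2448] -29.71280695578705 [-0.0071 -0.0028 -1.    ]
slide [ 0.0533 -0.1377 -0.0011]
```

```bash
python3 -m jog '[{"grip":1,"slide":[0,-0.13,0.7],"yaw":0},{"grip":1,"slide":[0,0,0.5],"yaw":0},{"grip":1,"slide":[0,0,0],"yaw":0}]'; python3 -m jog '[{"grip":1,"slide":[0,0,0.3],"yaw":0},{"grip":1,"slide":[0,0,0],"yaw":0}]';python3 -m jog '[{"grip":1,"slide":[0,0,0.2],"yaw":0},{"grip":1,"slide":[0,0,0],"yaw":0}]'
```

```text
clock: 17.25
position: [0.5709, -0.0286, 0.2316]
ee_rot: [0.966, -0.258, -0.004, 0.002]
ft_force: [-0.4, -0.3, -4.0]
grip_width: 0.156
grasp_force: 59.5
clock: 17.45
position: [0.5713, -0.0287, 0.2295]
ee_rot: [0.966, -0.258, -0.003, 0.002]
ft_force: [-0.2, 0.1, -3.7]
grip_width: 0.151
grasp_force: 59.5
clock: 17.65
position: [0.5714, -0.0286, 0.2277]
ee_rot: [0.966, -0.258, -0.003, 0.002]
ft_force: [0.4, 0.7, -4.0]
grip_width: 0.152
grasp_force: 59.5
```

Below the riding height and still free, so I'll continue.

```bash
python3 -m jog '[{"grip":1,"slide":[0,0,0.3],"yaw":0},{"grip":1,"slide":[0,0,0],"yaw":0}]'; python3 -m jog '[{"grip":1,"slide":[0,0,0.2],"yaw":0},{"grip":1,"slide":[0,0,0],"yaw":0}]';python3 -m jog '[{"grip":1,"slide":[0,0,0.15],"yaw":0},{"grip":1,"slide":[0,0,0],"yaw":0}]'
```

```text
clock: 17.85
position: [0.5713, -0.0286, 0.2245]
ee_rot: [0.966, -0.258, -0.003, 0.002]
ft_force: [1.8, 1.3, -4.4]
grip_width: 0.151
grasp_force: 59.5
clock: 18.05
position: [0.5714, -0.0286, 0.2227]
ee_rot: [0.966, -0.258, -0.003, 0.002]
ft_force: [0.7, 0.2, -3.6]
grip_width: 0.152
grasp_force: 59.5
clock: 18.25
position: [0.5714, -0.0286, 0.2212]
ee_rot: [0.966, -0.258, -0.003, 0.002]
ft_force: [1.1, 0.2, -4.8]
grip_width: 0.155
grasp_force: 59.5
```

```bash
python3 -m jog '[{"grip":1,"slide":[0,0,0.1],"yaw":0},{"grip":1,"slide":[0,0,0],"yaw":0}]'; python3 -m jog '[{"grip":1,"slide":[0,0,0.1],"yaw":0},{"grip":1,"slide":[0,0,0],"yaw":0}]'
```

```text
clock: 18.45
position: [0.5714, -0.0287, 0.2206]
ee_rot: [0.966, -0.258, -0.003, 0.002]
ft_force: [-0.1, 0.2, -2.9]
grip_width: 0.157
grasp_force: 59.7
clock: 18.65
position: [0.5714, -0.0287, 0.2204]
ee_rot: [0.966, -0.258, -0.003, 0.002]
ft_force: [-2.8, 0.1, 6.4]
grip_width: 0.153
grasp_force: 60.9
```

It's seated at 0.2204 m, against 0.2205 expected. I'll release, rise and check.

```bash
python3 -m jog '[{"grip":-1,"slide":[0,0,0],"yaw":0},{"grip":-1,"slide":[0,0,0],"yaw":0},{"grip":-1,"slide":[0,0,0],"yaw":0},{"grip":-1,"slide":[0,0,0],"yaw":0},{"grip":-1,"slide":[0,0,-2],"yaw":0},{"grip":-1,"slide":[0,0,-4],"yaw":0},{"grip":-1,"slide":[0,0,-4],"yaw":0},{"grip":-1,"slide":[0,0,-4],"yaw":0}]'
python3 -m jog '[{"grip":-1,"slide":[-4,0,0],"yaw":0},{"grip":-1,"slide":[-4,0,0],"yaw":0},{"grip":-1,"slide":[0,0,0],"yaw":0},{"grip":-1,"slide":[0,0,0],"yaw":0}]'
python3 - <<'E'
from h import *
c=manip.calibration('wrist');w=manip.camera('wrist');s=manip.camera('side')
print(bar(c,w,(.572,-.0288),.178))
cv2.imwrite('pics/c9.png',cv2.resize(np.hstack([cv2.resize(w,(533,400)),cv2.resize(s[140:275,200:380],(533,400),interpolation=cv2.INTER_CUBIC)]),(800,300)))
E
```

```text
clock: 19.45
position: [0.5721, -0.0283, 0.3609]
ee_rot: [0.966, -0.258, -0.003, 0.002]
ft_force: [1.1, -0.5, -0.4]
grip_width: 1.0
grasp_force: 0.0
clock: 19.85
position: [0.5027, 0.0118, 0.3602]
ee_rot: [0.966, -0.258, -0.003, 0.002]
ft_force: [-0.4, -0.2, -0.3]
grip_width: 0.997
grasp_force: 0.0
(0.5707125244140625, -0.02301995086669922, [58.307769775390625, 66.40367889404297], np.float32(170.46391), array([ 0.5729559 , -0.02565345], dtype=float32))
```

View pics/c9.png

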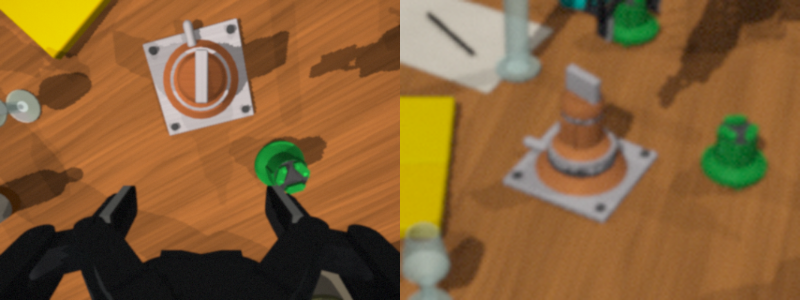

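Left, the wrist view shows the cap at (200,78), concentric with the flange ring and foot. Right, the side view shows the column upright at (582,130) with no gap under the cap. The gripper is clear and the bystanders shown are undisturbed.

```bash
python3 -c "
from workcell import manip
print(manip.hand_in())"
```

```text
the job is handed in; nothing more can be done
None
```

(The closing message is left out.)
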